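# Hold a paintbox lid at its balance point

## Robot

A 7-joint arm with a two-finger parallel gripper is mounted at the origin on the work surface. World frame = base frame: x ahead of the robot, y to its left, z up, the work surface at z = 0. Lengths are in mm, angles in rad, forces in N, time in s.
With the tool pointing down it reaches from about 425 to 950 mm from the base axis. Payload 16.7 kg.
Tool frame: the origin (TCP) lies on the centre line of the jaws, within the pads' length; the fingertips stand 25 mm ahead of it and the grasp point (between the pads) lies 6 mm ahead of it; z points along the fingers, y is the line along which they close (so a half turn about z gives the same grasp; the last joint's range is limited). The gripper opens to 94 mm and grips with 3 to 60 N. Pads are 16 mm wide; open, the fingers measure 119 mm over their backs; the gripper's body (75 mm by 177 mm) begins 78 mm behind the grasp point.
Start: joints at [-1.327, 0.426, 0.074, 1.606, -0.034, 1.111, -0.067], TCP at [258.999, 623.294, 230.467] pointing down, gripper open.
Joint ranges: [-2.85, 2.85], [-0.5, 2.14], [-1.23, 1.37], [0.21, 2.46], [-1.02, 4.16], [0.16, 2.05], [-2.73, 2.73]. Speed limits (rad/s): [1.89, 1.89, 2.39, 2.39, 3.01, 3.01, 3.01].

## Interface

Orientations are given as a rotation vector (axis times angle).
In Python, from station import sense, read_camera, sign_off gives the robot as it stands.
- The arm moves only by the shell command python3 -m inch 'ROWS' [FORCE]. ROWS is JSON, a list of rows, each an object with "jaw": the opening, from 0 (shut) to 1 (fully open); "delta_pos": the shift along the world's x, y, z in cm, a list of three; "roll": the turn about the world's z in rad. A call has 1 to 5 rows; each row is the pose to reach, as a shift and turn from the pose commanded when the call began; what a row does not reach only later rows make up. A row lasts 1/8 s, in which the tool goes at most 62.5 mm and 10.7 degrees, less where a joint would pass 70% of its speed; a pose out of reach is approached as far as the arm can. A call with a gripper value outside its range is refused whole. The fingers move at their own pace and stop on an object; FORCE is the grip in N (left out, the last holds). Time passes only in rows, so rows that repeat a pose let the fingers close. It gives the time, the measured TCP pose, the force, the opening and the grip force at its end, in the units of the state.
- sense(): the state, without advancing time (a new reading comes with each control period).
- read_camera(name): name is "scene" or "top" or "wrist"; returns a dict with "color" (384x512x3 uint8, red, green, blue), "camera_matrix" (3x3 intrinsics, pixels), "R" (3x3) and "t" (3): a world point X has camera coordinates R X + t. Camera axes: x right, y down, z forward; pixel columns grow to the right and rows downward; lengths in mm; the calibration is good to about 2 mm. A picture is of the moment at which its call begins. There is no depth.
- sign_off(): hands the job in; it is judged then, once.
The state is a dict: "clock": time; "joint_positions": joint angles; "qd": joint speeds; "effort": joint torques, N m; "ee_pos": TCP position; "orientation": TCP orientation; "ft_force": force on the tool from outside, world axes, zero at the start; "wrist_torque": the same for the moment, N m; "grip_width": finger opening in mm; "finger_force": force on a finger pad.
Only numpy, scipy, OpenCV 4.12 (cv2) and the standard library are available. Lean on these libraries where they do the work, as an engineer would, in place of code of your own. Each camera call takes 0.05 s, during which the arm holds its last target. There are 200 camera calls.

## Task

The paintbox lid is to have a new stay fitted: with the lid still shut, turn the lock collar on its hinge by the yellow crank pin until the crank points at the red locked mark, then swing the lid up by its black handle to its balance point, just past upright, where it would fall neither way. Finish while still gripping the handle and holding the lid still there, with the collar still locked. Do not raise the lid before the collar is locked, do not let the lid drop over backwards, and leave the other things on the table where they are.

Things in the scene. Friction and masses are not known exactly. Their poses are not given: they have to be found in the camera images.
- paintbox: wooden paintbox, fixed to the table, 150 mm deep (its x) x 200 mm wide (its y) x 55 mm high; origin under its centre on the table, z up. The lid's handle is on its -x side (front), the hinge on its +x side (back), the lock collar beyond its -y end. The hinge line runs along its y.
- hinge (a point): middle of the hinge line: 80 mm behind the box's centre, 61 mm above the table; axes as the box's. Lid and collar turn about this line. Handle bar at lid angle q: 197*cos(q) mm in front of it, 197*sin(q) mm above it. Crank pin at collar angle c: 45*sin(c-0.8) mm behind it, 45*cos(c-0.8) mm above it.
- lid_handle (a point): black round bar on the lid's front edge, 12 mm thick, 100 mm long, parallel to the hinge; origin at its middle, y along it, axes turn with the lid. Steel stems at both ends leave a free gap of 36 mm between bar and lid edge. Lid shut: bar centre 61 mm above the table, 117 mm in front of the box's centre. The bar can roll between the finger pads, so the tool may keep pointing down.
- lid: the lid: light wooden board 150 x 200 x 12 mm with two brass strips outside and a dark and blue board, 22 mm thick, on its inner face; origin on the middle of the hinge line, axes as the box's when shut
- lid_angle (a joint): angle of the lid, rad: 0 shut (flat), 1.57 upright, grows as its front edge swings up and back, end stop at 2.4. Free-swinging: no stay, hardly any friction, 0.3 to 0.6 kg. The thick board on its inner face puts its balance point a little past upright, at 1.68: below that it falls shut, above it falls open.
- collar_pin (a point): middle of the lock collar's yellow crank pin: round, 12 mm thick, 46 mm long, parallel to the hinge and 45 mm from the hinge line, sticking out towards the box's -y; this point is 157 mm from the box's centre plane. Nothing stands beside or below the pin's outer 40 mm. It can roll between the finger pads.
- collar (a joint): angle of the lock collar (brass ring on the hinge line, white quadrant behind it), rad: at 0 its crank leans 0.80 rad from vertical towards the box's front, upright at 0.80, locked at 1.3, where the crank points at the red mark, 0.50 rad past vertical to the back; end stop 1.7. Starts unlocked, 0 to 0.45. Stiff (about 2 N at the pin); stays where left.
- tape: roll of masking tape, 90 mm across, 24 mm high, lying flat beside the box; bystander, origin under its middle
- tube: white paint tube with orange cap, 120 x 32 x 24 mm, lying behind the box; bystander, origin under its middle
- eraser: white eraser, 45 x 28 x 18 mm, in front of the box; bystander, origin under its middle
- black_paint: black paint bottle with white cap, 68 mm across, 150 mm high; bystander, origin under its middle
- gel_jar: clear jar with orange cap, 64 mm across, 85 mm high; bystander, origin under its middle
- brush_pot: black pot of brushes, 72 mm across, about 170 mm high with the brushes; bystander, origin under its middle
- palette_knife: palette knife, 190 mm long, lying flat; bystander, origin under its middle

How it is judged (in metres and radians):
On the way:
1. the collar is turned to its locked mark while the lid is shut (value of joint collar between 1.15 and 1.45 rad and value of joint lid_angle below 0.12 rad), for 0.3 s.
At the end, for the whole second after the job is handed in: the lid stands still at its balance point (1.68 rad within 0.09, i.e. 5 degrees), its handle gripped by the fingers (more than 2 N); the collar is at its locked mark (1.3 rad within 0.15); every bystander is within 30 mm of where it was (value of joint lid_angle between 1.59 and 1.77 rad and velocity of joint lid_angle between -0.05 and 0.05 rad/s and contact force between the fingers and lid above 2 N and distance between the grasp point and lid_handle below 0.06 m and value of joint collar between 1.15 and 1.45 rad and distance of each of tape, tube, eraser, black_paint, gel_jar, brush_pot, palette_knife from where it was at the start of the episode below 0.03 m); the arm keeps its last pose, push and grip.
It fails at once if the lid raised while the collar is not locked (value of joint lid_angle above 0.3 rad and not (value of joint collar between 1.15 and 1.45 rad)).
It fails at once if the lid dropped over backwards (value of joint lid_angle above 2.05 rad).
It fails at once if a bystander displaced by more than 50 mm (distance of any of tape, tube, eraser, black_paint, gel_jar, brush_pot, palette_knife from where it was at the start of the episode above 0.05 m).
It also fails if it takes over 51 s, if anything falls off the work surface, if the arm or the gripper's body presses on something with over 40 N, if the wrist force passes 120 N, or if a joint passes its speed limit or range.

## Working session

There is one attempt and no reset: what is moved stays moved. The work goes in short steps, Python scripts to look and compute and a shell command to move; the robot and the scene stay as the last step left them, time stands still between calls to the robot, and variables do not carry over. Pictures are saved under pics/ and viewed, at most 10 in all, crops included, and the job is handed in when it is done.

```bash
mkdir -p pics; cat > h.py <<'E'
import numpy as np, cv2
from station import sense, read_camera
def snap(n,f):
    c=read_camera(n); cv2.imwrite('pics/'+f,c['color'][:,:,::-1]); np.savez('pics/'+f+'.npz',**{k:np.array(v) for k,v in c.items()}); return c
def load(f): return np.load('pics/'+f+'.npz')
def ray(c,u,v):
    R=np.array(c['R']);t=np.array(c['t']);K=np.array(c['camera_matrix'])
    d=R.T@np.linalg.solve(K,[u,v,1.]); return -R.T@t, d/np.linalg.norm(d)
def plane(c,u,v,z):
    o,d=ray(c,u,v); return o+d*(z-o[2])/d[2]
def tri(obs):
    A=np.zeros((3,3));b=np.zeros(3)
    for c,u,v in obs:
        o,d=ray(c,u,v);P=np.eye(3)-np.outer(d,d);A+=P;b+=P@o
    X=np.linalg.solve(A,b)
    return X,[np.linalg.norm((np.eye(3)-np.outer(d,d))@(X-o)) for o,d in [ray(*q) for q in obs]]
def proj(c,X):
    p=np.array(c['camera_matrix'])@(np.array(c['R'])@np.array(X)+np.array(c['t'])); return p[:2]/p[2]
E
python3 - <<'E'
from h import *
for n in ['scene','top']: snap(n,n+'1.png')
s=sense(); print(s)
E
ls
```

```text
{'clock': 0.1, 'joint_positions': array([-1.32649847,  0.42668474,  0.0738569 ,  1.60651472, -0.03410396,
        1.11079884, -0.06708408]), 'qd': array([-2.38799356e-04, -9.35519256e-04,  1.30098262e-03,  8.83373734e-05,
       -6.14831862e-04,  1.81391683e-04,  2.43186299e-04]), 'effort': array([ 9.22757870e-03, -9.37472606e+01,  3.67737137e+00, -4.55044341e+01,
       -4.86056262e-02,  1.67851488e-02,  4.71759472e-05]), 'ee_pos': array([258.88421806, 622.99711747, 229.8480246 ]), 'orientation': array([-6.14589446e-01, -3.08074096e+00,  1.78575498e-03]), 'ft_force': array([0.26535376, 0.32587414, 1.3078573 ]), 'wrist_torque': array([-0.04923407,  0.00540273, -0.01823858]), 'finger_force': 0.0, 'grip_width': 93.92674727868803}
h.py
pics
```

View pics/scene1.png

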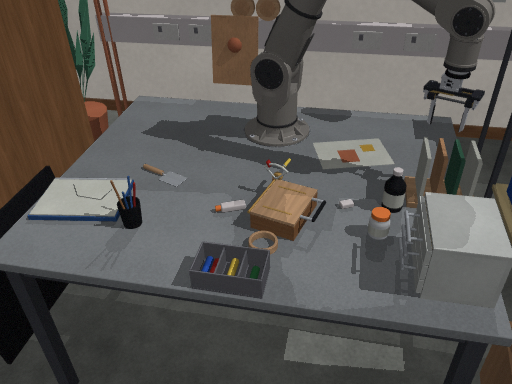

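View pics/top1.png

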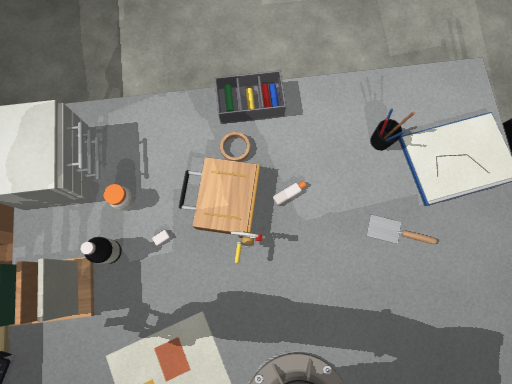

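Scene and top views: the box is at about (227,196) in top, with its handle at (185,190) on the left (world +y). The yellow pin at (239,252) and the red mark at (261,237) are on the robot's side. Next I'll measure by masks.

```bash
python3 - <<'E'
from h import *
T=load('top1.png');S=load('scene1.png')
def ends(c,box,f):
    u0,v0,u1,v1=box; a=c['color'][v0:v1,u0:u1].astype(np.int16); m=f(a[...,0],a[...,1],a[...,2])
    n,l,st,ce=cv2.connectedComponentsWithStats(m.astype(np.uint8)); k=1+np.argmax(st[1:,4])
    v,u=np.nonzero(l==k); p=np.stack([u+u0,v+v0],1).astype(float); r=cv2.minAreaRect(p.astype(np.float32))
    mu=p.mean(0); w,V=np.linalg.eigh(np.cov((p-mu).T)); q=(p-mu)@V[:,1]
    print(len(p),mu.round(1),r); return mu+V[:,1]*q.min(),mu,mu+V[:,1]*q.max()
ye=lambda r,g,b:(r>130)&(g>110)&(b<0.5*r)&(g>0.75*r)
bk=lambda r,g,b:(r<45)&(g<45)&(b<45)
print('pin');pt=ends(T,(228,232,250,270),ye);ps=ends(S,(270,150,300,185),ye)
print('handle');ht=ends(T,(175,165,195,215),bk);hs=ends(S,(308,195,330,228),bk)
def pr(n,a,b):
    if np.linalg.norm(tri([(T,*a[0]),(S,*b[0])])[1])+np.linalg.norm(tri([(T,*a[2]),(S,*b[2])])[1])>np.linalg.norm(tri([(T,*a[0]),(S,*b[2])])[1])+np.linalg.norm(tri([(T,*a[2]),(S,*b[0])])[1]): b=b[::-1]
    for x,y in zip(a,b):
        X,e=tri([(T,*x),(S,*y)]); print(n,x.round(1),y.round(1),X.round(1),np.round(e,1))
pr('pin',pt,ps);pr('handle',ht,hs)
# crops
C=np.vstack([cv2.resize(T['color'][150:270,170:290],(480,480),interpolation=2),]);D=cv2.resize(S['color'][150:250,235:335],(320*480//320*1,480))
o=np.hstack([C,D])[:,:,::-1]; o=cv2.resize(o,(800,400)); cv2.imwrite('pics/crop1.png',o)
E
```

```text
pin
79 [237.7 252.9] ((237.65000915527344, 252.94998168945312), (4.101219654083252, 18.667619705200195), 8.130102157592773)
23 [287.2 161.4] ((287.10980224609375, 161.48782348632812), (2.654954195022583, 7.808688640594482), 38.65980529785156)
handle
103 [184.2 188.9] ((184.120361328125, 189.1181640625), (3.0873498916625977, 36.673973083496094), 10.784297943115234)
82 [318.4 210.6] ((318.20587158203125, 210.8235321044922), (3.6014699935913086, 23.838302612304688), 30.963754653930664)
pin [239.1 243.7] [284.5 164.5] [435.2  99.8 107.6] [1.1 1.1]
pin [237.7 252.9] [287.2 161.4] [412.6 105.8 106.5] [0.8 0.8]
pin [236.2 262.2] [289.7 158.6] [389.8 111.7 104.9] [0.3 0.3]
handle [187.6 171.1] [312. 221.] [661.1 222.4  58.4] [0.4 0.4]
handle [184.2 188.9] [318.4 210.6] [609.8 236.2  60.9] [0.2 0.2]
handle [180.7 207.1] [324.5 200.7] [558.5 250.   63.5] [0.9 0.9]
```

View pics/crop1.png

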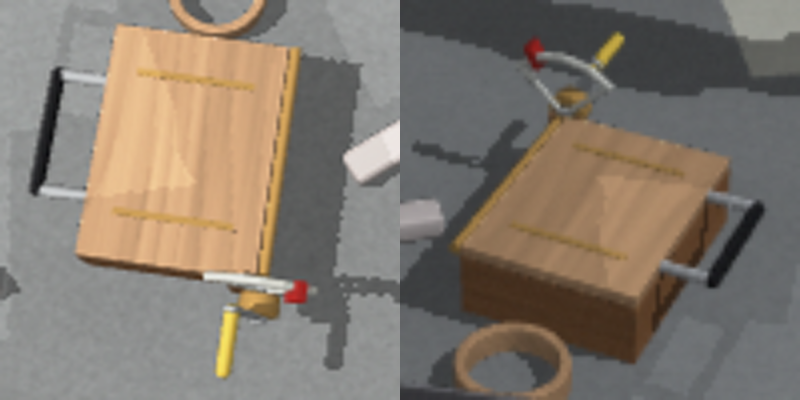

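The crop shows the crank leaning to the front, with the pin's outer end towards the robot. The handle bar is clear at the left, 106 mm long at z≈61 (text 61).

- **Box:** y axis about (0.966,-0.258), x axis (-0.258,-0.966), hinge about (559,46,61).
- **Pin:** (413,106,106), collar c≈0.35.

The locked pin lies near the minimum reach. I'll push it with the outside of one finger, which keeps the TCP further out.

```bash
python3 -m inch '[{"jaw":0.5,"delta_pos":[2,-5,0],"roll":0.07},{"jaw":0.5,"delta_pos":[4,-10,0],"roll":0.133},{"jaw":0.5,"delta_pos":[6,-15,0],"roll":0.133},{"jaw":0.5,"delta_pos":[8,-20,0],"roll":0.133},{"jaw":0.5,"delta_pos":[10,-25,0],"roll":0.133}]' 20
python3 -m inch '[{"jaw":0.5,"delta_pos":[2,-5,0],"roll":0},{"jaw":0.5,"delta_pos":[4,-10,0],"roll":0},{"jaw":0.5,"delta_pos":[6,-15,0],"roll":0},{"jaw":0.5,"delta_pos":[8,-20.5,0],"roll":0},{"jaw":0.5,"delta_pos":[8,-20.5,0],"roll":0}]'
```

```text
clock: 0.72
ee_pos: [359.4, 371.5, 230.3]
orientation: [-0.409, -3.115, 0.0]
ft_force: [2.1, 0.3, -0.0]
grip_width: 48.8
finger_force: 0.0
clock: 1.35
ee_pos: [440.0, 164.3, 230.5]
orientation: [0.418, 3.114, -0.001]
ft_force: [-1.1, 0.4, -1.0]
grip_width: 47.1
finger_force: 0.0
```

```bash
python3 -m inch '[{"jaw":0.5,"delta_pos":[0,0,-3],"roll":0},{"jaw":0.5,"delta_pos":[0,0,-6],"roll":0},{"jaw":0.5,"delta_pos":[0,0,-9],"roll":0},{"jaw":0.5,"delta_pos":[0,0,-12.2],"roll":0},{"jaw":0.5,"delta_pos":[0,0,-12.2],"roll":0}]'
python3 - <<'E'
from h import *
a=snap('scene','s2.png')['color'];b=snap('wrist','w2.png')['color']
o=np.hstack([cv2.resize(a[120:240,220:340],(400,400)),cv2.resize(b,(400,300))[:300] if 0 else cv2.copyMakeBorder(cv2.resize(b,(400,300)),0,100,0,0,0)])
cv2.imwrite('pics/v2.png',o[:,:,::-1]); print(sense()['ee_pos'])
E
```

```text
clock: 1.98
ee_pos: [437.6, 168.1, 106.9]
orientation: [-0.407, -3.112, 0.004]
ft_force: [-0.1, -0.3, 0.5]
grip_width: 47.0
finger_force: 0.0
[439.05685924 168.67936599 109.05842884]
```

View pics/v2.png

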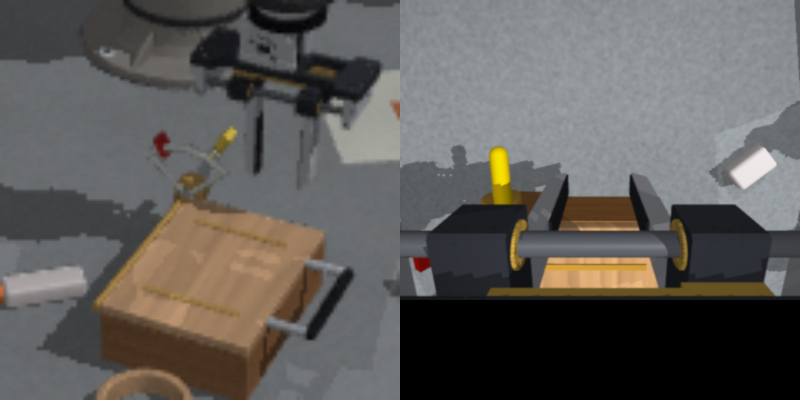

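The scene and wrist views show the left finger beside the pin, on its front side, with clear space around it. Pushing it to the back now.

```bash
python3 -m inch '[{"jaw":0.5,"delta_pos":[-0.4,-1.4,0],"roll":0},{"jaw":0.5,"delta_pos":[-0.65,-2.5,0],"roll":0},{"jaw":0.5,"delta_pos":[-0.9,-3.4,0],"roll":0},{"jaw":0.5,"delta_pos":[-1.15,-4.3,0],"roll":0},{"jaw":0.5,"delta_pos":[-1.4,-5.2,0],"roll":0}]'
python3 -m inch '[{"jaw":0.5,"delta_pos":[-0.1,-0.5,0],"roll":0},{"jaw":0.5,"delta_pos":[-0.15,-0.6,0],"roll":0},{"jaw":0.5,"delta_pos":[-0.15,-0.6,0],"roll":0}]'
cat > pin.py <<'E'
import sys
from h import *
n=sys.argv[1]
h=np.array([559,45.9,61]);x=np.array([-.258,-.966,0]);y=np.array([.966,-.258,0])
for cam,win in (('scene',(255,145,305,190)),('top',(225,235,275,275))):
    c=snap(cam,cam+n+'.png'); u0,v0,u1,v1=win; a=c['color'][v0:v1,u0:u1].astype(int); r,g,b=a[...,0],a[...,1],a[...,2]
    m=(r>120)&(b<.5*r)&(g>.75*r); v,u=np.nonzero(m)
    if len(u)<5: print(cam,'none');continue
    # inner-normal plane of pin midpoint: intersect ray with plane dot(y,X-h)=-157 
    o,d=ray(c,u.mean()+u0,v.mean()+v0); X=o+d*((-157-(o-h)@y)/(d@y)); 
    print(cam,len(u),u.mean()+u0,v.mean()+v0,'s',((X-h)@x).round(1),'z',(X[2]-61).round(1))
    for k in np.arange(.2,1.7,.1):
        P=[h+x*45*np.sin(k-.8)+np.array([0,0,45*np.cos(k-.8)])-y*w for w in (134,157,180)]
        print(round(k,1),[proj(c,p).round(1).tolist() for p in P][1],end=' ')
    print()
E
python3 pin.py 3; python3 -c "
from h import *
a=load('scene3.png')['color'];b=snap('wrist','w3.png')['color']
o=np.hstack([cv2.resize(a[120:240,220:340],(400,400)),cv2.copyMakeBorder(cv2.resize(b,(400,300)),0,100,0,0,0)])
cv2.imwrite('pics/v3.png',o[:,:,::-1])"
```

```text
clock: 2.7
ee_pos: [425.0, 115.7, 108.6]
orientation: [0.409, 3.115, 0.0]
ft_force: [3.8, 2.8, -0.2]
grip_width: 46.9
finger_force: 1.3
clock: 3.08
ee_pos: [423.3, 110.1, 108.3]
orientation: [-0.409, -3.114, 0.001]
ft_force: [-0.0, 0.2, -0.3]
grip_width: 46.8
finger_force: 0.0
scene 41 277.7073170731707 185.8048780487805 s 14.3 z -68.5
0.2 [288.3, 163.8] 0.3 [287.3, 163.0] 0.4 [286.2, 162.3] 0.5 [285.1, 161.6] 0.6 [284.0, 161.1] 0.7 [282.8, 160.6] 0.8 [281.7, 160.3] 0.9 [280.5, 160.0] 1.0 [279.3, 159.9] 1.1 [278.2, 159.9] 1.2 [277.1, 160.0] 1.3 [276.0, 160.2] 1.4 [275.0, 160.5] 1.5 [274.1, 161.0] 1.6 [273.3, 161.5] 
top none
```

View pics/v3.png

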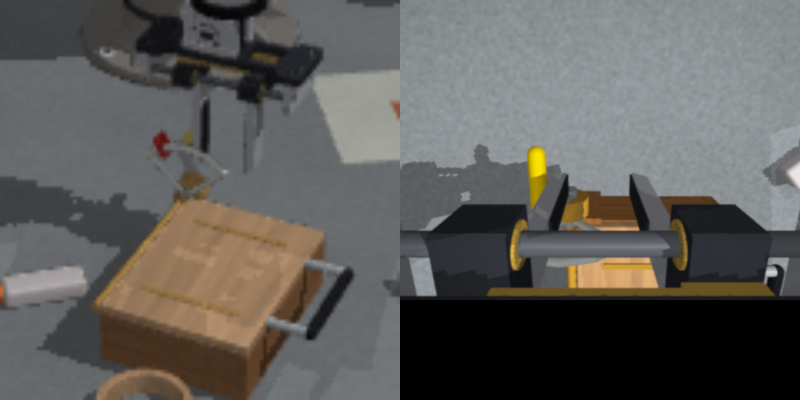

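The wrist view shows the pin still against the left finger, near its locked place. In the scene crop the pin at (187,137) is now next to the red mark. I'll measure the collar angle from the wrist picture.

```bash
cat > wp.py <<'E'
import sys
from h import *
h=np.array([559,45.9,61]);x=np.array([-.258,-.966,0]);y=np.array([.966,-.258,0])
for f in sys.argv[1:]:
    c=load(f); a=c['color'].astype(int); r,g,b=a[...,0],a[...,1],a[...,2]
    m=((r>150)&(b<.25*r)&(g>.75*r)).astype(np.uint8); n,l,st,ce=cv2.connectedComponentsWithStats(m)
    k=1+np.argmax(st[1:,4]); v,u=np.nonzero(l==k); s=(v<v.min()+10)&(v>v.min()+3); print(f,st[k],'row',v[s].mean(),'col',u[s].mean())
    for k in (.2,.4,.9,1.,1.1,1.2,1.3,1.4):
        P=h+x*45*np.sin(k-.8)+np.array([0,0,45*np.cos(k-.8)])-y*174; print(k,proj(c,P).round(1).tolist(),end=' ')
    print()
E
python3 -c "
from h import *
snap('wrist','w2b.png')"
python3 wp.py w2.png w3.png
```

```text
w2.png [ 115  188   26   73 1368] row 194.61290322580646 col 125.5
0.2 [139.4, 201.0] 0.4 [121.7, 203.1] 0.9 [76.8, 204.8] 1.0 [69.0, 204.4] 1.1 [61.9, 203.8] 1.2 [55.7, 203.0] 1.3 [50.4, 202.0] 1.4 [46.1, 200.8] 
w3.png [ 164  188   23   76 1185] row 194.61344537815125 col 174.08403361344537
0.2 [249.8, 200.5] 0.4 [234.8, 202.7] 0.9 [192.1, 204.3] 1.0 [183.8, 203.9] 1.1 [176.0, 203.3] 1.2 [168.7, 202.5] 1.3 [162.2, 201.5] 1.4 [156.3, 200.4]
```

Wrist gives c≈1.13 and the TCP contact gives 1.14, so about 6.5 mm more push is needed. I'll push, then back off and check.

```bash
python3 -m inch '[{"jaw":0.5,"delta_pos":[-0.1,-0.35,0],"roll":0},{"jaw":0.5,"delta_pos":[-0.17,-0.65,0],"roll":0},{"jaw":0.5,"delta_pos":[-0.17,-0.65,0],"roll":0}]'
python3 -c "
from h import *
snap('wrist','w4.png')"
python3 wp.py w4.png
```

```text
clock: 3.65
ee_pos: [421.7, 103.5, 108.5]
orientation: [-0.409, -3.115, 0.0]
ft_force: [0.3, 1.1, -0.7]
grip_width: 47.0
finger_force: 0.2
w4.png [ 166  186   23   75 1152] row 192.6293103448276 col 176.16379310344828
0.2 [262.6, 200.2] 0.4 [247.9, 202.3] 0.9 [205.5, 204.0] 1.0 [197.2, 203.6] 1.1 [189.3, 203.0] 1.2 [181.9, 202.2] 1.3 [175.1, 201.2] 1.4 [169.1, 200.1]
```

c≈1.28, so the collar is locked. Back off, rise, and go above the handle.

```bash
python3 -m inch '[{"jaw":0.5,"delta_pos":[0.4,1.5,0],"roll":0},{"jaw":0.5,"delta_pos":[0.8,3,0],"roll":0},{"jaw":0.5,"delta_pos":[0.8,3,3],"roll":0},{"jaw":0.5,"delta_pos":[0.8,3,6],"roll":0},{"jaw":0.4,"delta_pos":[4,5,6],"roll":0}]'
python3 -m inch '[{"jaw":0.4,"delta_pos":[4,2.5,0],"roll":0},{"jaw":0.4,"delta_pos":[8,5,0],"roll":0},{"jaw":0.4,"delta_pos":[12,7,0],"roll":0},{"jaw":0.4,"delta_pos":[14.8,8.2,-2],"roll":0},{"jaw":0.4,"delta_pos":[14.8,8.2,-3],"roll":0}]'
python3 - <<'E'
from h import *
w=snap('wrist','w5.png'); snap('scene','scene5.png'); t=snap('top','top5.png')
for X in ([609.8,236.2,61],[661,222.4,61],[558.5,250,61]): print(proj(w,X).round(1))
cv2.imwrite('pics/v5.png',np.hstack([cv2.resize(w['color'],(400,300)),cv2.resize(load('scene5.png')['color'][120:240,220:380],(400,300))])[:,:,::-1])
s=sense();print(s['ee_pos'],s['orientation'])
E
python3 pin.py 5 | head -1
```

```text
clock: 4.32
ee_pos: [462.3, 155.0, 170.9]
orientation: [0.408, 3.113, 0.004]
ft_force: [0.1, 0.8, -0.1]
grip_width: 40.5
finger_force: 0.0
clock: 4.95
ee_pos: [610.5, 237.7, 136.5]
orientation: [-0.406, -3.114, 0.002]
ft_force: [-0.7, -0.5, 0.3]
grip_width: 37.8
finger_force: 0.0
[251.3 210.8]
[251.1 273.8]
[251.4 140.5]
[608.89560131 236.01790081 137.82744203] [-4.07819831e-01 -3.11358614e+00  1.60633705e-03]
scene 81 277.18518518518516 176.09876543209876 s 16.7 z -26.5
```

View pics/v5.png

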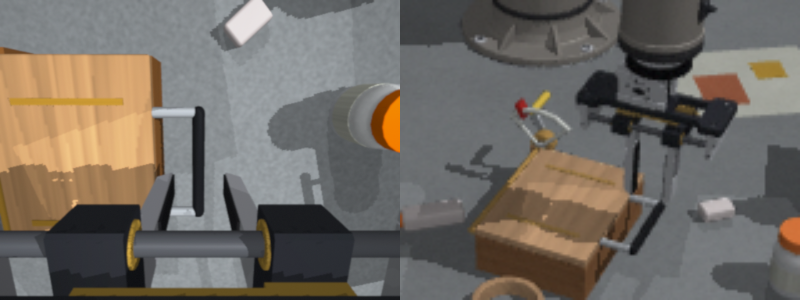

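Wrist view: the bar runs straight at column ~198 of the crop, midway between the open fingers and parallel to the pads. In the scene view the crank points at the red mark. Now descend and grip.

```bash
python3 -m inch '[{"jaw":0.4,"delta_pos":[0,0,-2.5],"roll":0},{"jaw":0.4,"delta_pos":[0,0,-5],"roll":0},{"jaw":0.4,"delta_pos":[0,0,-7.1],"roll":0},{"jaw":0.4,"delta_pos":[0,0,-7.1],"roll":0},{"jaw":0.2,"delta_pos":[0,0,-7.1],"roll":0}]' 25
python3 -m inch '[{"jaw":0,"delta_pos":[0,0,0],"roll":0},{"jaw":0,"delta_pos":[0,0,0],"roll":0},{"jaw":0,"delta_pos":[0,0,0],"roll":0},{"jaw":0,"delta_pos":[0,0,0],"roll":0}]'
```

```text
clock: 5.82
ee_pos: [610.3, 235.9, 68.4]
orientation: [0.409, 3.114, 0.001]
ft_force: [-0.1, -0.7, -0.4]
grip_width: 30.7
finger_force: 0.0
clock: 6.32
ee_pos: [610.5, 237.1, 68.3]
orientation: [0.408, 3.113, 0.003]
ft_force: [2.2, 4.8, 0.2]
grip_width: 11.0
finger_force: 25.0
```

```bash
python3 - <<'E'
import numpy as np
qs=np.array([.03,.08,.14,.20,.26, .32,.38,.44,.5,.56, .62,.68,.74,.80,.86, .92,.98,1.04,1.1,1.16, 1.22,1.28,1.34,1.4,1.45, 1.5,1.54,1.58,1.61,1.63])
P=np.array([[-.0258*197*(1-np.cos(q)),-.0966*197*(1-np.cos(q)),19.7*np.sin(q)] for q in qs])
for i in range(6):
    b=P[5*i-1] if i else 0*P[0]
    print(qs[5*i+4],(P[5*i:5*i+5]-b).round(2).tolist())
E
```

```text
0.26 [[-0.0, -0.01, 0.59], [-0.02, -0.06, 1.57], [-0.05, -0.19, 2.75], [-0.1, -0.38, 3.91], [-0.17, -0.64, 5.06]]
0.56 [[-0.09, -0.33, 1.13], [-0.19, -0.72, 2.24], [-0.31, -1.17, 3.33], [-0.45, -1.69, 4.38], [-0.61, -2.27, 5.4]]
0.86 [[-0.17, -0.64, 0.98], [-0.35, -1.33, 1.92], [-0.55, -2.07, 2.82], [-0.77, -2.86, 3.67], [-0.99, -3.71, 4.47]]
1.16 [[-0.24, -0.89, 0.74], [-0.48, -1.82, 1.43], [-0.74, -2.78, 2.06], [-1.01, -3.78, 2.63], [-1.29, -4.82, 3.13]]
1.45 [[-0.28, -1.06, 0.44], [-0.57, -2.14, 0.81], [-0.87, -3.25, 1.12], [-1.17, -4.37, 1.35], [-1.42, -5.31, 1.5]]
1.63 [[-0.25, -0.95, 0.09], [-0.46, -1.71, 0.13], [-0.66, -2.47, 0.14], [-0.81, -3.04, 0.13], [-0.91, -3.42, 0.11]]
```

```bash
python3 -m inch '[{"jaw":0,"delta_pos":[0,0,0.6],"roll":0},{"jaw":0,"delta_pos":[0,-0.05,1.55],"roll":0},{"jaw":0,"delta_pos":[-0.05,-0.2,2.75],"roll":0},{"jaw":0,"delta_pos":[-0.1,-0.4,3.9],"roll":0},{"jaw":0,"delta_pos":[-0.15,-0.65,5.05],"roll":0}]'
python3 -m inch '[{"jaw":0,"delta_pos":[-0.1,-0.35,1.15],"roll":0},{"jaw":0,"delta_pos":[-0.2,-0.7,2.25],"roll":0},{"jaw":0,"delta_pos":[-0.3,-1.15,3.35],"roll":0},{"jaw":0,"delta_pos":[-0.45,-1.7,4.4],"roll":0},{"jaw":0,"delta_pos":[-0.6,-2.25,5.4],"roll":0}]'
```

```text
clock: 6.95
ee_pos: [608.8, 231.0, 119.1]
orientation: [0.407, 3.114, 0.004]
ft_force: [2.5, 5.6, -0.9]
grip_width: 11.5
finger_force: 25.0
clock: 7.58
ee_pos: [603.0, 209.3, 173.6]
orientation: [0.406, 3.113, 0.006]
ft_force: [3.2, 10.3, 2.3]
grip_width: 10.9
finger_force: 25.0
```

```bash
python3 -m inch '[{"jaw":0,"delta_pos":[-0.15,-0.65,1],"roll":0},{"jaw":0,"delta_pos":[-0.35,-1.35,1.9],"roll":0},{"jaw":0,"delta_pos":[-0.55,-2.05,2.8],"roll":0},{"jaw":0,"delta_pos":[-0.75,-2.85,3.65],"roll":0},{"jaw":0,"delta_pos":[-1,-3.7,4.45],"roll":0}]'
python3 -m inch '[{"jaw":0,"delta_pos":[-0.25,-0.9,0.75],"roll":0},{"jaw":0,"delta_pos":[-0.5,-1.8,1.45],"roll":0},{"jaw":0,"delta_pos":[-0.75,-2.8,2.05],"roll":0},{"jaw":0,"delta_pos":[-1,-3.8,2.65],"roll":0},{"jaw":0,"delta_pos":[-1.3,-4.8,3.15],"roll":0}]'
```

```text
clock: 8.2
ee_pos: [593.6, 173.9, 219.2]
orientation: [0.404, 3.112, 0.01]
ft_force: [1.6, 17.1, 14.6]
grip_width: 11.4
finger_force: 25.0
clock: 8.82
ee_pos: [580.5, 124.7, 250.9]
orientation: [0.405, 3.111, 0.009]
ft_force: [-0.2, 10.0, 17.4]
grip_width: 11.2
finger_force: 25.0
```

Forces are radial and modest, so I'm pressing about 2 mm too close to the hinge. I'll add a little height and continue.

```bash
python3 -m inch '[{"jaw":0,"delta_pos":[-0.3,-1.05,0.55],"roll":0},{"jaw":0,"delta_pos":[-0.55,-2.15,1],"roll":0},{"jaw":0,"delta_pos":[-0.85,-3.25,1.3],"roll":0},{"jaw":0,"delta_pos":[-1.15,-4.35,1.55],"roll":0},{"jaw":0,"delta_pos":[-1.4,-5.3,1.7],"roll":0}]'
python3 -m inch '[{"jaw":0,"delta_pos":[-0.25,-0.85,0.1],"roll":0},{"jaw":0,"delta_pos":[-0.45,-1.6,0.15],"roll":0},{"jaw":0,"delta_pos":[-0.6,-2.2,0.15],"roll":0},{"jaw":0,"delta_pos":[-0.65,-2.5,0.15],"roll":0},{"jaw":0,"delta_pos":[-0.65,-2.5,0.15],"roll":0}]'
python3 -m inch '[{"jaw":0,"delta_pos":[0,0,0],"roll":0},{"jaw":0,"delta_pos":[0,0,0],"roll":0}]'
python3 - <<'E'
from h import *
s=snap('scene','scene6.png');t=snap('top','top6.png')
cv2.imwrite('pics/v6.png',np.hstack([cv2.resize(s['color'][100:250,210:360],(400,400)),cv2.resize(t['color'][130:280,160:310],(400,400))])[:,:,::-1])
h=np.array([559,45.9,61]);x=np.array([-.258,-.966,0]);q=sense();d=q['ee_pos']-[0,0,6]-h
print(d@x,d[2],np.hypot(d@x,d[2]),np.arctan2(d[2],-(d@x)),q['ft_force'],q['qd'])
E
```

```text
clock: 9.45
ee_pos: [565.3, 68.2, 265.3]
orientation: [0.409, 3.114, 0.0]
ft_force: [1.8, 1.0, 1.1]
grip_width: 11.2
finger_force: 25.0
clock: 10.07
ee_pos: [558.5, 43.7, 266.3]
orientation: [-0.409, -3.114, 0.0]
ft_force: [-1.7, 0.9, 5.0]
grip_width: 11.1
finger_force: 25.0
clock: 10.32
ee_pos: [558.6, 44.1, 266.3]
orientation: [-0.408, -3.114, 0.0]
ft_force: [-2.3, 1.1, 4.7]
grip_width: 11.3
finger_force: 25.0
1.8871758153042528 199.328689485346 199.3376228525447 1.5802637016949674 [-2.98857253  1.71727363  5.77124515] [ 4.07227375e-04  4.27990247e-04 -7.52657421e-04 -7.12176355e-04
 -1.05920271e-03  3.60583351e-04 -2.86195273e-05]
```

View pics/v6.png

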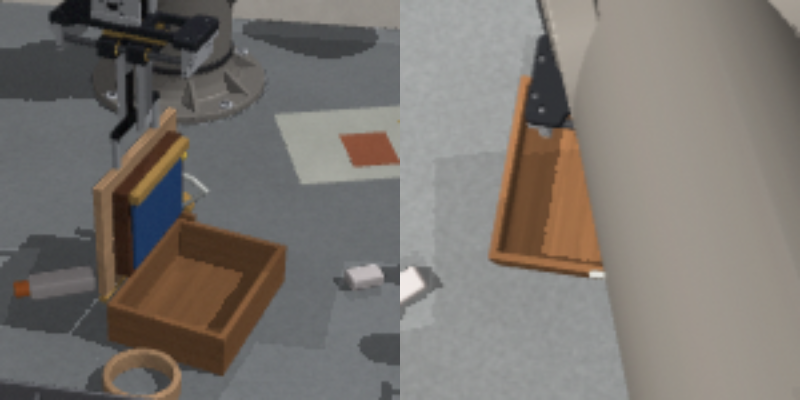

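The lid stands near upright, gripped at the handle bar. Two estimates give q≈1.58, so about 19 mm more is needed to reach 1.68.

```bash
python3 -m inch '[{"jaw":0,"delta_pos":[-0.15,-0.5,0],"roll":0},{"jaw":0,"delta_pos":[-0.3,-1.1,0],"roll":0},{"jaw":0,"delta_pos":[-0.4,-1.6,0],"roll":0},{"jaw":0,"delta_pos":[-0.5,-1.8,-0.05],"roll":0},{"jaw":0,"delta_pos":[-0.5,-1.8,-0.05],"roll":0}]'
python3 -m inch '[{"jaw":0,"delta_pos":[0,0,0],"roll":0},{"jaw":0,"delta_pos":[0,0,0],"roll":0},{"jaw":0,"delta_pos":[0,0,0],"roll":0},{"jaw":0,"delta_pos":[0,0,0],"roll":0}]'
python3 - <<'E'
from h import *
s=snap('scene','scene7.png');t=snap('wrist','w7.png')
cv2.imwrite('pics/v7.png',np.hstack([cv2.resize(s['color'][100:250,210:360],(400,400)),cv2.copyMakeBorder(cv2.resize(t['color'],(400,300)),0,100,0,0,0)])[:,:,::-1])
h=np.array([559,45.9,61]);x=np.array([-.258,-.966,0]);q=sense();d=q['ee_pos']-[0,0,6]-h
print(d@x,np.hypot(d@x,d[2]),np.arctan2(d[2],-(d@x)),q['ft_force'],q['finger_force'])
E
python3 wp.py w7.png
```

```text
clock: 11.05
ee_pos: [553.6, 25.6, 265.7]
orientation: [-0.409, -3.115, 0.0]
ft_force: [0.4, 1.4, -5.5]
grip_width: 11.3
finger_force: 25.0
clock: 11.55
ee_pos: [553.7, 25.9, 265.8]
orientation: [-0.408, -3.115, 0.0]
ft_force: [-0.9, 2.8, -9.4]
grip_width: 11.2
finger_force: 25.0
20.73422663803543 199.8554683843312 1.6747294477948413 [-0.05603799  2.82083702 -9.79112095] 24.998585879802704
w7.png [249   0  11  47 506] row 6.5 col 254.0
0.2 [304.5, -1.1] 0.4 [296.5, -2.8] 0.9 [272.2, -4.2] 1.0 [267.2, -4.0] 1.1 [262.2, -3.5] 1.2 [257.5, -2.9] 1.3 [253.0, -2.1] 1.4 [248.8, -1.2]
```

View pics/v7.png

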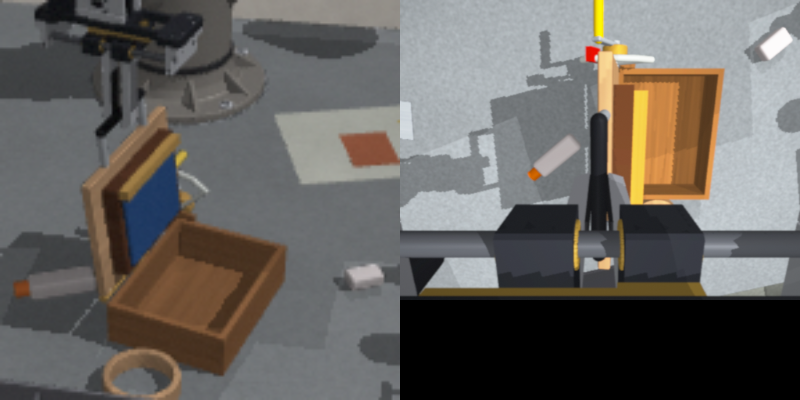

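The scene view shows the lid just past upright. The wrist view shows the bar held between the fingers, and the yellow pin at (598,15) beside the red mark. Collar ≈1.28, lid ≈1.675, still. Handing in.

```bash
python3 -c "
from station import sign_off
print(sign_off())"
```

```text
the job is handed in; nothing more can be done
None
```

I handed the job in at about 11.7 s with the collar locked (about 1.28 rad) and the lid held still by its handle at about 1.675 rad (target 1.68) with a 25 N grip; the bystanders I could see looked undisturbed, and the station returned no verdict.

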